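Press a flask into the mixer's sprung ring behind its splash sash

ROBOT

A 6-joint arm with a two-finger parallel gripper is mounted at the origin on the work surface. World frame = base frame: x ahead of the robot, y to its left, z up, the work surface at z = 0. Lengths are in mm, angles in rad, forces in N, time in s.
With the tool pointing down it reaches from about 275 to 825 mm from the base axis. Payload 4.9 kg.
Tool frame: the origin (TCP) lies at the very end of the fingers, on their centre line; the grasp point (between the pads) lies 19 mm behind it; z points along the fingers, y is the direction in which the jaws open and shut (so a half turn about z gives the same grasp; the last joint's range is limited). The gripper opens to 85 mm and grips with 20 to 120 N. Pads are 22 mm wide; open, the fingers measure 114 mm over their backs; the gripper's body (76 mm by 85 mm) begins 54 mm behind the grasp point. The pads swing forward as they close: fully open they stand 13 mm farther back than shut.
Start: joints at [-1.412, 0.326, -0.193, 1.052, 0, 1.437], TCP at [158.761, -526.606, 200.881] pointing down, gripper open.
Joint ranges: [-2.65, 2.65], [-0.97, 1.79], [-1.3, 1.35], [-1.93, 2.1], [-1.47, 1.37], [-3.14, 3.14]. Speed limits (rad/s): [2.57, 2.57, 3.14, 3.14, 3.14, 3.14].

INTERFACE

Orientations are given as [roll, pitch, yaw] about the fixed x, y, z axes, in that order (R = Rz(yaw) Ry(pitch) Rx(roll)).
In Python, from bench import bot, solve_ik, imaging gives the robot as it stands. Calls block until the motion is done:
- bot.move_ptp(position, orientation): joint-space move of the TCP to a pose.
- bot.movel(position, rot=None, max_speed=150, threshold=None): straight line of the TCP; rot=None keeps the orientation; max_speed is the mean speed in mm/s. With threshold (N) it stops when the force on the tool has changed by that much, and returns True; else False.
- bot.move_j(angles): joint-space move.
- bot.grip(opening, effort=None): opening from 0.0 (shut) to 1.0 (fully open); effort is the grip in N (None keeps the last); returns when the fingers have stopped.
- bot.dwell(seconds).
- solve_ik(position, orientation): joint angles nearest the present ones, or None.
- bot.get_state(): the state.
- imaging.capture(name): name is "scene" or "top" or "wrist"; returns the picture (480x640x3 uint8, blue, green, red); there is no depth.
- imaging.camera_model(name): a dict with "K" (3x3 intrinsics, pixels), "position" and "rotation" of the camera in the world. Camera axes: x right, y up, looking along -z (the intrinsics and any distortion apply to the point x, -y, -z); pixel columns grow to the right and rows downward; lengths in mm; the calibration is good to about 2 mm. A picture is of the moment at which its call begins: read the wrist's pose just before it. camera_model takes no time and is no camera call; for the wrist camera it gives the pose at the moment of the call.
A pose or a line that the arm cannot do raises bot.IKError and nothing moves.
- bot.sign_off(): hands the job in, once; it reports no verdict.
The state is a dict: "t": time; "qpos": joint angles; "joint_velocities": joint speeds; "effort": joint torques, N m; "tcp_pos": TCP position; "orientation": TCP orientation; "contact_force": force on the tool from outside, world axes, zero at the start; "wrist_torque": the same for the moment, N m; "opening": opening from 0.0 (shut) to 1.0 (fully open).
Only numpy, scipy, OpenCV 4.12 (cv2) and the standard library are available. Lean on these libraries where they do the work, as an engineer would, in place of code of your own. Each camera call takes 0.05 s, during which the arm holds its last target. There are 200 camera calls.

TASK

At the goldsmith's bench, slide the clear splash sash of the flask mixer all the way down by its handle, leaving it down. Then take the round-bellied flask by its neck, seat it upright in the mixer's sprung ring and press it down until the ring is at, or nearly at, the bottom of its travel. Finish while still holding the flask pressed down there, and leave everything else on the bench where it is.

Things in the scene. Friction and masses are not known exactly. Their poses are not given: they have to be found in the camera images.
- flask_mid (a point): Round flask, clear glass, loose, upright on the bench, about 0.2 kg: ball belly 64 mm wide with a flat foot; straight neck 24 mm wide from 59 to 97 mm above the foot; lip 30 mm wide to 101 mm; cork 25 mm wide to 110 mm. Point: on its axis half-way up, 55 mm above the foot; z up along the neck. Mid-neck is 23 mm above the point. Starts left or right of the mixer.
- ring_top (a point): Mixer's cradle: level steel ring, 62 mm outside, 48 mm inside, 12 mm thick, on a coil spring over a 60 mm high white box on a dark base plate. Point: centre of the ring's top edge, 105 mm above the bench when up; z up, x away from the sash. The flask's belly rests on the inner edge and centres itself: seated, its mid point is 47 mm above this point.
- ring (a joint): How far the ring is pressed down, m: 0 up, 0.020 at its bottom stop. The spring is preloaded: it moves only above about 5 N (the flask's own weight does not press it); about 13 N in all, flask's weight included, reaches the stop. It springs up when let go.
- sash_handle (a point): Sash handle: level steel bar 12 mm thick, 100 mm long, along this point's y; point: middle of the bar. It stands on two end posts, 24 mm clear above the sash's top rail (12 mm thick): pinch it from above, fingers closing along x. x points level from the sash towards the ring, whose axis is 115 mm away; z up. Bar centre 159 mm above the bench with the sash down; it rises with the sash.
- sash (a joint): Height of the sash above its lowest position, m: 0 fully down, 0.12 fully up. It stays where it is left (friction); about 3 N moves it down. The clear pane, 200 mm wide, runs between two aluminium guides 202 mm high.
- cone_mid (a point): Bystander: conical flask, clear glass, flat-based, 76 mm wide at the base, 122 mm high with cork; point on the axis half-way up. Stands on the other side of the mixer from the round flask.
- spirit: Bystander: cylindrical glass bottle with black cap, 60 mm wide, 110 mm high; origin under its base.
- charcoal: Bystander: grey soldering block 110 x 65 x 32 mm; origin under its centre.
- dish: Bystander: white dish 84 mm wide, 22 mm high; origin under its base.
- hammer: Bystander: hammer 220 mm long lying on the bench along its x axis.
- weight: Bystander: brass weight with a knob, 38 mm wide, 42 mm high; origin under its base.
Mind the look-alikes: they are no part of the job. Leave any blue or purple look-alike of the part that bears flask_mid alone.

How it is judged (in metres and radians):
On the way, in this order (a step that is already met when the one before it is completed fails the run):
1. the splash sash is fully down while the flask still stands on the bench (value of joint sash below 0.008 m and height (world z) of flask_mid below 0.064 m), for 0.2 s.
2. the flask sits in the ring and presses it down (horizontal distance between flask_mid and ring_top below 0.012 m and z of flask_mid in the frame of ring_top between 0.037 and 0.057 m and angle between flask_mid's own z axis and vertical below 0.2 rad and contact force between flask and ring above 4 N and value of joint ring above 0.014 m and contact force between any of the fingers, the arm and flask above 2 N), for 0.3 s.
At the end, for the whole second after the job is handed in: The sash is down (within 8 mm of its lowest position); the round flask sits upright (within 0.2 rad) and centred (within 12 mm) in the ring, pressing on it with over 4 N; the ring is at least 14 mm down of its 20 mm and still; and the robot is still pressing or holding the flask (over 2 N) (all of step 2 and value of joint sash below 0.008 m and velocity of joint ring between -0.01 and 0.01 m/s); the arm keeps its last pose, push and grip.
It fails at once if another thing on the bench is moved more than 40 mm (distance of any of cone_mid, spirit, charcoal, dish, hammer, weight from where it was at the start of the episode above 0.04 m).
It fails at once if the flask is tipped over (more than 0.8 rad) (angle between flask_mid's own z axis and vertical above 0.8 rad).
It also fails if it takes over 51 s, if anything falls off the work surface, if the arm or the gripper's body presses on something with over 40 N, if the wrist force passes 120 N, or if a joint passes its speed limit or range.

## Working session

There is one attempt and no reset: what is moved stays moved. The work goes in short steps, each a Python script; the robot and the scene stay as the last script left them, time stands still between calls to the robot, and variables do not carry over. Pictures are saved under pics/ and viewed, about 8 in all and at most 12, crops included, and the job is handed in when it is done.

```bash
ls; mkdir -p pics; python3 - <<'E'
from bench import bot, imaging
import cv2, numpy as np
for n in ("scene","top"):
    cv2.imwrite(f"pics/{n}0.png", imaging.capture(n)); m=imaging.camera_model(n); print(n,{k:np.round(v,4).tolist() if k!='x' else v for k,v in m.items() if not isinstance(v,str)})
s=bot.get_state(); print(s['t'],s['tcp_pos'],s['orientation'],s['opening'])
E
```

```text
pics
scene {'K': [[508.7687, 0.0, 326.0856], [0.0, 508.7687, 240.7834], [0.0, 0.0, 1.0]], 'position': [1509.407, -216.3522, 757.6521], 'rotation': [0.9998, -0.0072, 1.3535]}
top {'K': [[528.2114, 0.0, 324.9578], [0.0, 528.2114, 243.0354], [0.0, 0.0, 1.0]], 'position': [413.5845, 0.8291, 1463.0806], 'rotation': [0.097, -0.0024, -1.5533]}
0.1 [ 158.67761498 -526.04154476  200.207027  ] [-3.14010097e+00 -2.10718041e-04  2.92806174e-01] 0.9995806232128253
```

View pics/scene0.png

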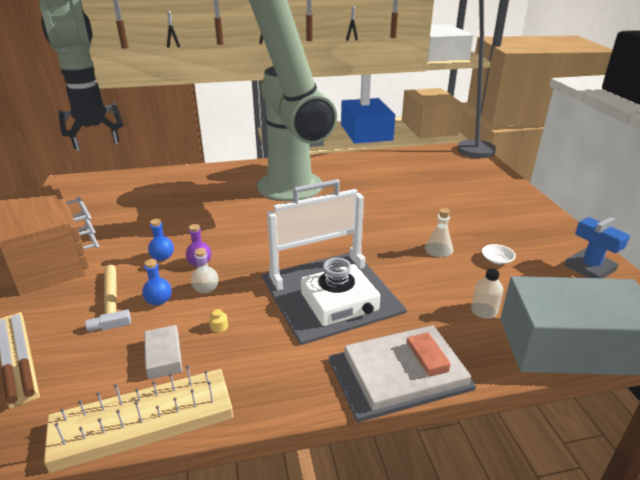

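View pics/top0.png

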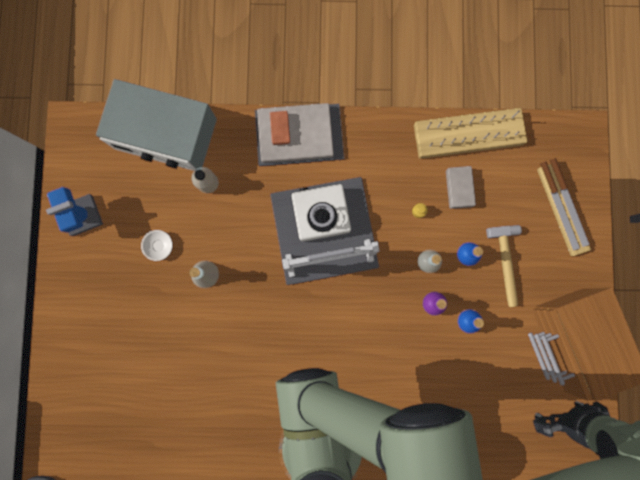

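```bash
python3 - <<'E'
import cv2, numpy as np
t=cv2.imread("pics/top0.png"); s=cv2.imread("pics/scene0.png")
a=cv2.resize(t[180:280,265:385],None,fx=3.3,fy=3.3,interpolation=2)  # 396x330
b=cv2.resize(t[235:285,410:490],None,fx=4,fy=4,interpolation=2)
c=cv2.resize(s[170:300,260:390],None,fx=3,fy=3,interpolation=2)
d=cv2.resize(s[240:300,180:230],None,fx=4,fy=4,interpolation=2)
W=np.zeros((600,800,3),np.uint8)
W[:a.shape[0],:a.shape[1]]=a; W[340:340+b.shape[0],:b.shape[1]]=b
W[:c.shape[0],400:400+c.shape[1]]=c[:,:400]; W[:0]=0
W[395:595,400:600]=d[20:220]
cv2.imwrite("pics/crop1.png",W)
E
```

```text
(no output)
```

View pics/crop1.png

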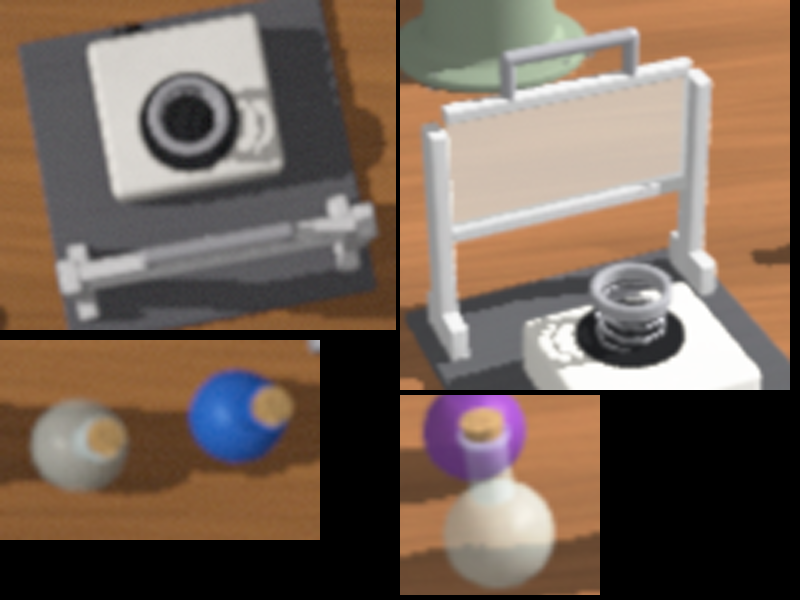

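```bash
cat > h.py <<'E'
import numpy as np, cv2
from scipy.spatial.transform import Rotation as R
def ray(m,uv):
    K=np.array(m["K"]); d=m.get("distortion",m.get("dist"))
    x,y=(cv2.undistortPoints(np.array([[uv]],float),K,None if d is None else np.array(d,float))[0,0])
    rot=np.array(m["rotation"]); Rm=R.from_euler('xyz',rot).as_matrix() if rot.size==3 else rot
    return np.array(m["position"],float), Rm@np.array([x,-y,-1.])
def atz(m,uv,z):
    p,d=ray(m,uv); return p+d*(z-p[2])/d[2]
def tri(*mu):
    A=np.zeros((3,3));b=np.zeros(3)
    for m,uv in mu:
        p,d=ray(m,uv); d/=np.linalg.norm(d); P=np.eye(3)-np.outer(d,d); A+=P;b+=P@p
    return np.linalg.solve(A,b)
def proj(m,X):
    rot=np.array(m["rotation"]); Rm=R.from_euler('xyz',rot).as_matrix()
    c=Rm.T@(np.array(X,float)-m["position"]); K=np.array(m["K"])
    return np.array([K[0,0]*c[0]/-c[2]+K[0,2], K[1,1]*-c[1]/-c[2]+K[1,2]])
E
python3 - <<'E'
from h import *; from bench import imaging
np.set_printoptions(precision=1,suppress=True)
T=imaging.camera_model("top");S=imaging.camera_model("scene"); print(T.keys())
for n,t,s,z in [("ring",(321.7,214.8),(337.3,265.5),105),("handle",(331.7,253.9),(316.7,185.3),None),("cork",(436.2,259.2),(200.7,250),110),("belly",(430,261.3),(204.7,279.2),29)]:
    p=tri((T,t),(S,s)); print(n,p); 
    if z: print(atz(T,t,z),atz(S,s,z))
hl=[(265+148/3.3,180+258/3.3),(265+293/3.3,180+230/3.3)]
z=tri((T,(331.7,253.9)),(S,(316.7,185.3)))[2]
a,b=[atz(T,u,z) for u in hl]; print(a,b,np.linalg.norm(a-b),np.degrees(np.arctan2(*(a-b)[1::-1])))
hs=[(260+103/3,170+58/3),(260+236/3,170+34/3)]
a,b=[atz(S,u,z) for u in hs]; print(a,b,np.linalg.norm(a-b),np.degrees(np.arctan2(*(a-b)[1::-1])))
# guides base line direction from base plate edge
E
```

```text
dict_keys(['K', 'position', 'rotation'])
ring [619.7  10.  103.3]
[619.3   9.7 105. ] [622.    9.7 105. ]
handle [507.3 -14.4 248. ]
cork [ 508.6 -284.3  112.4]
[ 508.7 -286.3  110. ] [ 505.4 -283.1  110. ]
belly [ 508.5 -285.2   29.4]
[ 508.4 -286.6   29. ] [ 508.3 -283.9   29. ]
[496.2  34.2 248. ] [517.6 -66.8 248. ] 103.26495300572205 101.96909361512901
[517.1 -65.  248. ] [498.   39.9 248. ] 106.56647193439889 -79.70924125612832
```

```bash
python3 - <<'E'
from h import *; from bench import bot, solve_ik, imaging
np.set_printoptions(precision=2,suppress=True)
for yaw in (102,-78,57,-33,147,12):
    o=[np.pi,0,np.radians(yaw)]
    for p in ([507.3,-14.4,330],[507.3,-14.4,140],[508.5,-285.2,300],[508.5,-285.2,61],[619.7,10,300],[619.7,10,138]):
        q=solve_ik(p,o); print(yaw,p,None if q is None else np.array(q))
T=imaging.camera_model("top")
for n,u in [("blue",(469,254)),("purple",(434,303)),("blue2",(470,321))]: print(n,atz(T,u,29))
E
```

```text
102 [507.3, -14.4, 330] [-0.17  0.19 -0.04  1.33  0.    1.19]
102 [507.3, -14.4, 140] [-0.17  0.3  -0.4   0.87  0.    1.19]
102 [508.5, -285.2, 300] [-0.64  0.35  0.09  1.31  0.    0.72]
102 [508.5, -285.2, 61] [-0.64  0.51 -0.29  0.77  0.    0.72]
102 [619.7, 10, 300] [-0.1   0.42  0.2   1.35  0.    1.26]
102 [619.7, 10, 138] [-0.1   0.5  -0.09  0.98  0.    1.26]
-78 [507.3, -14.4, 330] [-0.17  0.19 -0.04  1.33  0.   -1.95]
-78 [507.3, -14.4, 140] [-0.17  0.3  -0.4   0.87  0.   -1.95]
-78 [508.5, -285.2, 300] [-0.64  0.35  0.09  1.31  0.   -2.42]
-78 [508.5, -285.2, 61] [-0.64  0.51 -0.29  0.77  0.   -2.42]
-78 [619.7, 10, 300] [-0.1   0.42  0.2   1.35  0.   -1.88]
-78 [619.7, 10, 138] [-0.1   0.5  -0.09  0.98  0.   -1.88]
57 [507.3, -14.4, 330] [-0.17  0.19 -0.04  1.33  0.    1.97]
57 [507.3, -14.4, 140] [-0.17  0.3  -0.4   0.87  0.    1.97]
57 [508.5, -285.2, 300] [-0.64  0.35  0.09  1.31  0.    1.51]
57 [508.5, -285.2, 61] [-0.64  0.51 -0.29  0.77  0.    1.51]
57 [619.7, 10, 300] [-0.1   0.42  0.2   1.35  0.    2.04]
57 [619.7, 10, 138] [-0.1   0.5  -0.09  0.98  0.    2.04]
-33 [
[... 485 characters left out ...]

147 [508.5, -285.2, 300] [-0.64  0.35  0.09  1.31  0.   -0.06]
147 [508.5, -285.2, 61] [-0.64  0.51 -0.29  0.77  0.   -0.06]
147 [619.7, 10, 300] [-0.1   0.42  0.2   1.35  0.    0.47]
147 [619.7, 10, 138] [-0.1   0.5  -0.09  0.98  0.    0.47]
12 [507.3, -14.4, 330] [-0.17  0.19 -0.04  1.33  0.    2.76]
12 [507.3, -14.4, 140] [-0.17  0.3  -0.4   0.87  0.    2.76]
12 [508.5, -285.2, 300] [-0.64  0.35  0.09  1.31  0.    2.29]
12 [508.5, -285.2, 61] [-0.64  0.51 -0.29  0.77  0.    2.29]
12 [619.7, 10, 300] [-0.1   0.42  0.2   1.35  0.    2.83]
12 [619.7, 10, 138] [-0.1   0.5  -0.09  0.98  0.    2.83]
blue [ 530.19 -392.95   29.  ]
purple [ 395.85 -297.24   29.  ]
blue2 [ 349.4  -394.03   29.  ]
```

```bash
python3 - <<'E'
from h import *; from bench import bot, imaging
np.set_printoptions(precision=1,suppress=True)
def st(l): s=bot.get_state(); print(l,round(s['t'],2),s['tcp_pos'],s['contact_force'],round(s['opening'],3))
o=[np.pi,0,np.radians(102)]
s=bot.get_state(); p=s['tcp_pos']; bot.movel([p[0]+30,p[1]+30,330],max_speed=250); st('up')
bot.move_ptp([507.3,-14.4,300],o); st('above')
print(bot.movel([507.3,-14.4,232],max_speed=120,threshold=12)); st('at bar')
cv2.imwrite("pics/w1.png",imaging.capture("wrist"))
bot.grip(0.0,40); st('grip')
print(bot.movel([507.3,-14.4,137],max_speed=80,threshold=25)); st('down')
cv2.imwrite("pics/s1.png",imaging.capture("scene"))
E
```

```text
up 0.79 [ 188.5 -495.8  328.9] [-0.1  0.2 -0.8] 0.999
above 2.87 [507.4 -15.2 300. ] [0.2 0.8 0. ] 1.0
False
at bar 3.58 [507.7 -14.7 232.5] [-0.4 -0.5 -0.6] 0.999
grip 4.4 [507.3 -14.4 232. ] [-0.8  1.3 -0.3] -0.001
False
down 5.73 [506.5 -14.2 136.8] [-0.7 -0.7 -0.2] -0.002
```

View pics/s1.png

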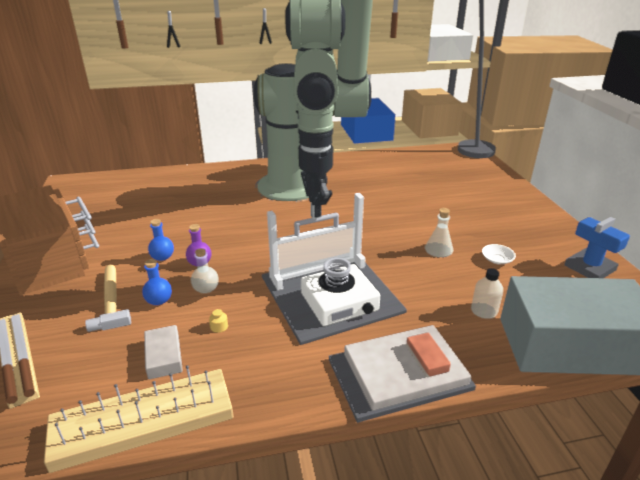

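```bash
python3 - <<'E'
from h import *; from bench import bot, imaging
T=imaging.camera_model("top");S=imaging.camera_model("scene")
s=cv2.imread("pics/s1.png"); a=cv2.resize(s[160:290,260:380],None,fx=3.3,fy=3.3,interpolation=2)
w=cv2.imread("pics/w1.png"); w2=imaging.capture("wrist")
W=np.zeros((600,800,3),np.uint8); W[:a.shape[0],:a.shape[1]]=a
W[:300,400:]=cv2.resize(w,(400,300)); W[300:,400:]=cv2.resize(w2,(400,300))
cv2.imwrite("pics/c2.png",W)
m=imaging.camera_model("wrist"); print(m)
for z in (142,147,156,159,165,170,180,190): print(z,proj(S,[507.3,-14.4,z]))
E
```

```text
{'K': array([[394.58654171,   0.        , 322.7941797 ],
       [  0.        , 394.58654171, 236.74045397],
       [  0.        ,   0.        ,   1.        ]]), 'position': array([492.29254488,  51.64946634, 309.68214477]), 'rotation': array([-0.27254776,  0.00067603,  0.21032759])}
142 [316.15904419 226.02192346]
147 [316.15185156 224.18977501]
156 [316.13882216 220.87084942]
159 [316.13445522 219.7584775 ]
165 [316.12568534 217.5245636 ]
170 [316.11834021 215.65356878]
180 [316.10354833 211.88569478]
190 [316.08861939 208.08290857]
```

View pics/c2.png

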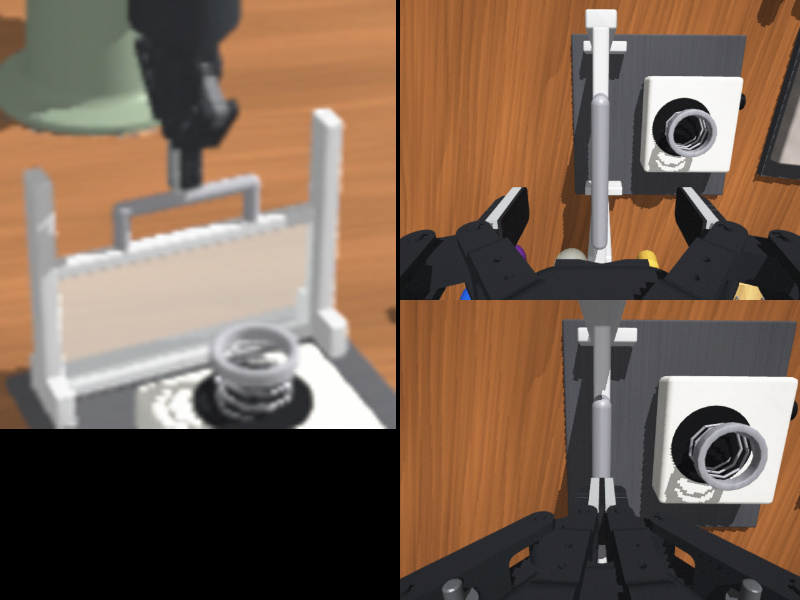

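```bash
python3 - <<'E'
from h import *; from bench import bot, imaging
T=imaging.camera_model("top");S=imaging.camera_model("scene");Wm=imaging.camera_model("wrist")
s=bot.get_state(); print(s['t'],s['tcp_pos'],s['orientation'],s['contact_force'],s['wrist_torque'],s['effort'])
print(proj(Wm,s['tcp_pos']),[ (z,proj(Wm,[506.5,-14.2,z]).round()) for z in (137,150,165)])
for z in (200,213,225): print(z,proj(S,[158.7,-526,z]))
E
```

```text
5.8333 [506.79416053 -14.28702264 136.92301496] [-3.14075965e+00 -3.17280405e-04  1.78029583e+00] [0.56467412 0.75937707 0.06936264] [-0.03858847 -0.00306587 -0.00175616] [-5.32599748e-03 -4.08382165e+01  2.40579396e+01  1.95378985e-02
 -5.03612846e-04 -2.44755478e-05]
[323.93287777 276.3260175 ] [(137, array([323., 276.])), (150, array([323., 287.])), (165, array([323., 302.]))]
200 [101.31969447 161.3266127 ]
213 [100.1812965  156.77636415]
225 [ 99.11986403 152.53375158]
```

```bash
python3 - <<'E'
from h import *; from bench import bot, imaging
w=imaging.capture("wrist"); s=imaging.capture("scene"); s0=cv2.imread("pics/scene0.png")
W=np.zeros((600,800,3),np.uint8)
W[:600,:400]=cv2.resize(w[200:500][:,:][0:280,230:417],(400,599))[:600].__getitem__(slice(None)) if 0 else cv2.resize(w[190:470,230:417],(400,600),interpolation=2)
W[:300,400:]=cv2.resize(s[160:250,260:380],(400,300),interpolation=2)
W[300:,400:]=cv2.resize(s0[70:160,40:160],(400,300),interpolation=2)
cv2.imwrite("pics/c3.png",W)
E
```

```text
(no output)
```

View pics/c3.png

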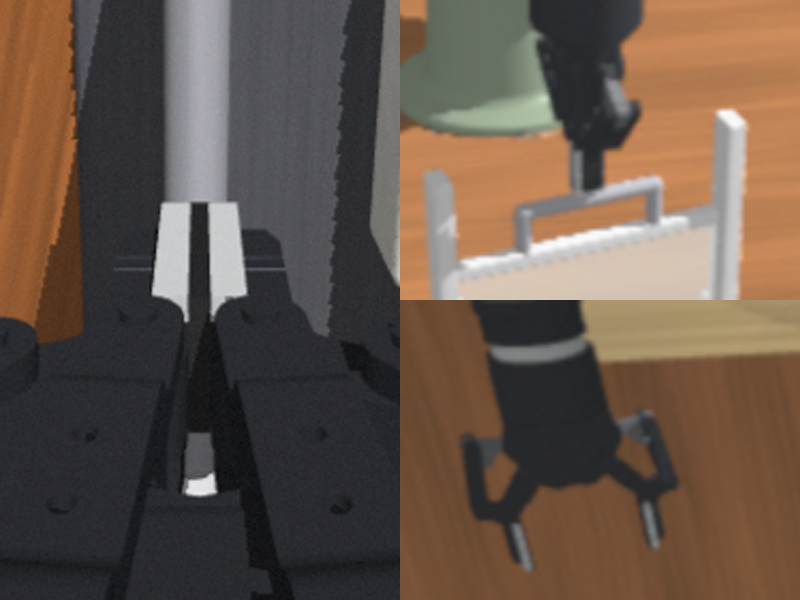

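```bash
python3 - <<'E'
from h import *; from bench import bot, imaging
np.set_printoptions(precision=1,suppress=True)
def st(l): s=bot.get_state(); print(l,round(s['t'],2),s['tcp_pos'],s['contact_force'],round(s['opening'],3))
print(bot.movel([507.3,-14.4,117],max_speed=30,threshold=12)); st('press')
bot.dwell(0.3); st('press')
E
```

```text
True
press 6.24 [507.4 -14.4 134.5] [-1.3 -0.6  6.3] -0.005
press 6.54 [507.3 -14.4 134.5] [-1.1  0.1  6.8] 0.007
```

```bash
python3 - <<'E'
from h import *; from bench import bot, imaging
np.set_printoptions(precision=1,suppress=True)
def st(l): s=bot.get_state(); print(l,round(s['t'],2),s['tcp_pos'],s['contact_force'],round(s['opening'],3))
o=[np.pi,0,np.radians(102)]
bot.movel([507.3,-14.4,240],max_speed=200); st('up')
bot.move_ptp([508.5,-285.2,180],o); bot.grip(1.0)
print(bot.movel([508.5,-285.2,80],max_speed=100,threshold=12)); st('over flask')
m=imaging.camera_model("wrist"); print(proj(m,[508.5,-285.2,110]), proj(m,[508.5,-285.2,78]))
w=imaging.capture("wrist"); s=imaging.capture("scene"); t=imaging.capture("top")
cv2.imwrite("pics/s4.png",s)
W=np.zeros((600,800,3),np.uint8)
W[:360,:480]=cv2.resize(w,(480,360)); W[360:,:300]=cv2.resize(s[170:290,260:410],(300,240),interpolation=2)
W[:400,480:]=cv2.resize(s[180:305,150:250],(320,400),interpolation=2)
W[400:,480:]=cv2.resize(t[215:290,390:510],(320,200),interpolation=2)
cv2.imwrite("pics/c4.png",W)
E
```

```text
up 7.22 [506.8 -14.3 239. ] [0.3 0.4 0. ] -0.002
False
over flask 10.23 [ 509.  -285.6   80.7] [-0.   0.4 -0.1] 0.999
[323.1 302.4] [323.  273.3]
```

View pics/c4.png

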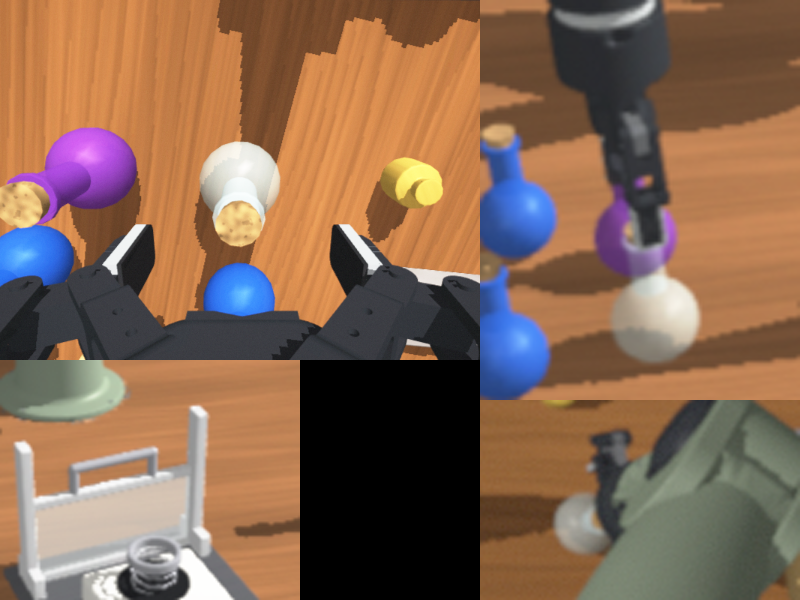

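```bash
python3 - <<'E'
from h import *; from bench import bot, imaging
np.set_printoptions(precision=1,suppress=True)
def st(l): s=bot.get_state(); print(l,round(s['t'],2),s['tcp_pos'],s['contact_force'],round(s['opening'],3))
S=imaging.camera_model("scene")
for z in (95,110,123,135): print(z,proj(S,[550,-276,z]))
print(bot.movel([508.5,-284,29],max_speed=60,threshold=8)); st('down')
bot.grip(0.0,50); st('grip')
cv2.imwrite("pics/w5.png",imaging.capture("wrist"))
s=imaging.capture("scene"); w=imaging.capture("wrist")
W=np.zeros((400,800,3),np.uint8)
W[:400,480:]=cv2.resize(s[180:305,150:250],(320,400),interpolation=2); W[:360,:480]=cv2.resize(w,(480,360))
cv2.imwrite("pics/c5.png",W)
E
```

```text
95 [205.1 266.1]
110 [204.3 260.6]
123 [203.5 255.7]
135 [202.9 251.2]
False
down 11.38 [ 508.8 -284.2   29.3] [-0.7 -0.   0.4] 1.001
grip 11.98 [ 508.3 -284.2   29.2] [-1.9  0.6  2. ] 0.284
```

View pics/c5.png

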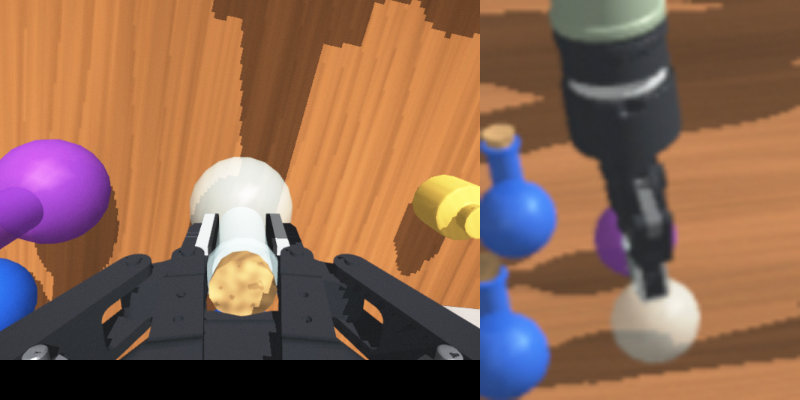

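```bash
python3 - <<'E'
from h import *; from bench import bot, imaging
np.set_printoptions(precision=1,suppress=True)
def st(l): s=bot.get_state(); print(l,round(s['t'],2),s['tcp_pos'],s['contact_force'],round(s['opening'],3))
bot.movel([508.5,-284,250],max_speed=120); st('lift')
bot.movel([619.7,10.5,250],max_speed=120); st('over')
bot.movel([619.7,10.5,140],max_speed=80,threshold=8); st('hover'); bot.dwell(0.3); st('hover')
s=imaging.capture("scene"); w=imaging.capture("wrist"); t=imaging.capture("top")
S=imaging.camera_model("scene")
print(proj(S,[619.7,10,105]),proj(S,[619.7,10,140]))
W=np.zeros((600,800,3),np.uint8)
W[:600,400:]=cv2.resize(s[170:320,275:375],(400,600),interpolation=2); W[:300,:400]=cv2.resize(w,(400,300))
W[300:,:400]=cv2.resize(t[170:290,255:415],(400,300))
cv2.imwrite("pics/c6.png",W)
E
```

```text
lift 14.12 [ 508.2 -283.8  249.3] [-1.4  0.9 -1.7] 0.283
over 16.9 [619.7  10.1 250.1] [ 0.6  0.2 -1.7] 0.284
hover 18.43 [620.1  10.4 140.6] [ 0.6  0.4 -1.7] 0.283
hover 18.73 [619.8  10.5 140.2] [-0.1 -0.  -1.2] 0.281
[337.2 264.9] [337.5 251.8]
```

View pics/c6.png

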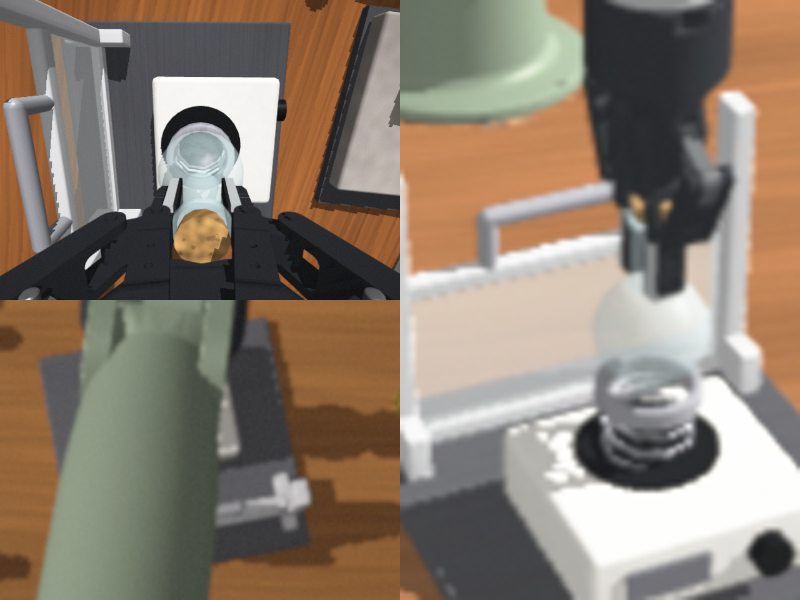

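```bash
python3 - <<'E'
from h import *; from bench import bot, imaging
np.set_printoptions(precision=1,suppress=True)
def st(l): s=bot.get_state(); print(l,round(s['t'],2),s['tcp_pos'],s['contact_force'],round(s['opening'],3))
for z in (130,126,122,118,114,110,108,106,104.5):
    r=bot.movel([619.7,10.5,z],max_speed=25,threshold=20); bot.dwell(0.15); st((z,r))
    if r or bot.get_state()['contact_force'][2]>14: break
bot.dwell(0.4); st('end')
s=imaging.capture("scene"); w=imaging.capture("wrist")
S=imaging.camera_model("scene")
W=np.zeros((600,800,3),np.uint8)
W[:600,400:]=cv2.resize(s[170:320,275:375],(400,600),interpolation=2); W[:300,:400]=cv2.resize(w,(400,300))
W[300:,:400]=cv2.resize(s,(400,300))
cv2.imwrite("pics/c7.png",W)
print(proj(S,[619.7,10,105]),proj(S,[619.7,10,85]),proj(S,[619.7,10,106]))
E
```

```text
(130, False) 19.57 [619.8  10.5 130.1] [ 0.6 -0.4 -1.9] 0.285
(126, False) 20.03 [619.7  10.4 126.1] [-0.8 -1.3  0.4] 0.279
(122, False) 20.49 [619.8  10.4 122.3] [-1.9  0.1  4.6] 0.284
(118, False) 20.95 [619.8  10.4 118.4] [-2.7  0.   6.5] 0.285
(114, False) 21.41 [619.8  10.4 114.7] [-2.5 -0.9  8.3] 0.282
(110, False) 21.87 [619.9  10.4 111. ] [-3.  -1.3  9. ] 0.287
(108, False) 22.27 [619.9  10.4 109.1] [-3.9 -0.9  9.6] 0.284
(106, False) 22.67 [619.9  10.4 107.2] [-3.4 -0.7  9.9] 0.285
(104.5, False) 23.07 [619.9  10.4 105.8] [-4.4 -0.9 11.8] 0.286
end 23.47 [620.   10.3 105.8] [-4.5 -0.4 11.2] 0.283
[337.2 264.9] [337.  272.2] [337.2 264.5]
```

View pics/c7.png

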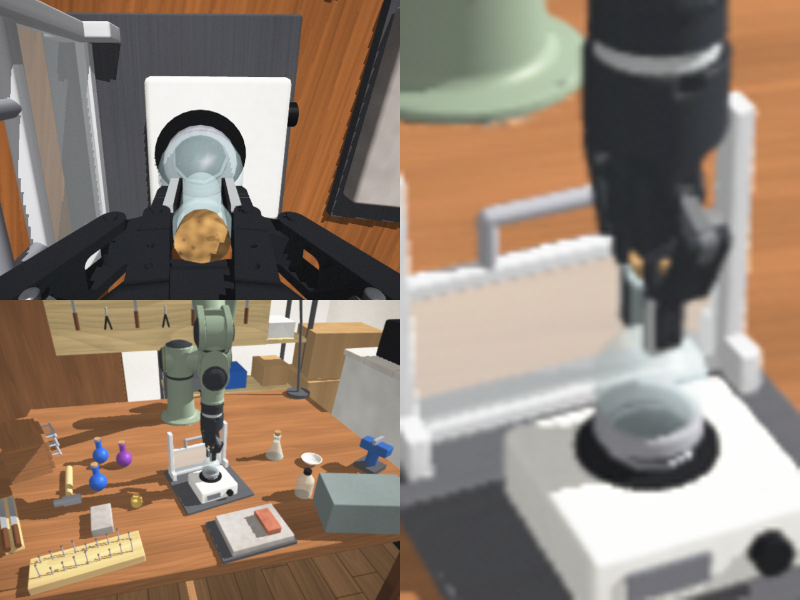

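```bash
python3 - <<'E'
from bench import bot
s=bot.get_state(); print(s['t'],s['tcp_pos'],s['contact_force'],s['opening']); print(bot.sign_off())
E
```

```text
23.5667 [619.94200016  10.36802133 105.83559682] [-3.90474929 -0.65586014 11.65626609] 0.2854770423000338
the job is handed in; nothing more can be done
None
```

I slid the sash down, gripped the round flask by its neck, seated it in the ring and pressed it down. I handed the job in at about 23.6 s, with the arm still holding it there; no verdict was reported.

**Sash:** I meant to pinch the handle, but the fingers closed fully on top of the bar. I pushed the bar down from above instead. The bar met a firm stop at about 7 N, and the camera put its centre at about 161 mm, against 159 mm for fully down.

**Fingertip offset:** The miss happened because the real fingertips sit about 30 mm higher than the reported TCP. Two camera views and the contact with the bar agreed on this, so I corrected for it in everything that followed.

**Flask:** The gripper stopped at about 24 mm, which matches the neck width.

**Final checks:**
- **Ring travel:** the flask touched the ring near TCP 125 mm and finished at 105.8 mm, so the ring is about 19–20 mm down. The last picture also shows its top edge about 85 mm above the bench, the bottom of its travel.
- **Press force:** about 11–12 N upward on the tool, steady.
- **Side force:** about 4 N along −x remained, so the flask is probably a millimetre or two off centre.
- **Sash and bystanders:** the last overview shows the sash still down. The other things on the bench look unmoved, judged by eye only.

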